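# Load the vial rack from the sample pot into the sampler

## Task

Lift the green lid off the white sample pot by its black knob and set it down knob up in the middle of the blue mat. Lift the vial rack out by its steel post, stand it on the sampler's metal landing plate in front of the hood and let go; then grip it again by its orange end fin and slide it, blue block first, under the hood until it is fully home against the stop. Keep the rack level, drop nothing, leave the bystanders alone and let go at the end.

Things in the scene. Friction and masses are not known exactly. Their poses are not given: they have to be found in the camera images.
- pot: White round sample pot with a grey band, fixed to the bench: 188 mm across outside, 180 mm inside, 125 mm high, floor 5 mm thick. Origin: centre of its underside, on the bench. It and the mat may be in either of two places (ahead, or to the right).
- lid: Loose round green lid, 194 mm across, 0.25 to 0.5 kg. Origin: centre of its underside, z up; on the pot it is 119 mm above the bench. Its lowest 6 mm are a grey lip 168 mm across that sits in the pot's mouth with 6 mm play. Green plate to 14 mm, dome 120 mm across to 22 mm, steel neck 20 mm thick, then the black round knob, 34 mm across, from 42 to 66 mm: grip it at 54 mm.
- mat: Square blue mat, 230 x 230 mm, 4 mm thick, fixed. Origin: centre of its underside. The lid goes on its middle.
- rack: Vial rack, 0.3 to 0.55 kg, in the pot, hidden by the lid, yaw -6 to 75 degrees. Origin: centre of its 145 (x) x 60 (y) mm footprint, on the underside. Blue block x = -37.5 to 72.5 mm, 38 high, vials up to 49 high; steel post 16 x 14 mm at x = 17.5 (near its centre of mass), up to 105 high; orange fin x = -72.5 to -37.5, 10 thick (y), 45 high. The +x end goes into the sampler first.
- rack_post (a point): Point to grip on the steel post: 90 mm above the rack's underside, 15 mm below the post's top. Flat faces 14 mm apart face the rack's +-y.
- rack_fin (a point): Point to grip on the orange fin: rack frame (-60, 0, 30) mm. Flat faces 10 mm apart face the rack's +-y. In the pot it is too deep to reach.
- bay: White sampler, fixed, on the left. Origin: on the bench, exactly where the rack's origin is (8 mm above) when the rack is fully home and square; +x = slide-in direction, away to the left, z up. Metal landing plate, top 8 mm above the bench, 200 mm wide (y), from x = -262 mm inwards. Stop: machine's front face at x = +72.5 mm; machine 190 mm high.
- bay_mouth (a point): Middle of the channel's mouth on the plate: bay frame (7, 0, 8) mm. From here the channel is 68 mm wide between white cheeks, which end at the stop. Grey lead-in guides, 22 mm above the bench, narrow from 92 mm apart at bay x = -28 mm to 68 mm here. White hood with a red strip across it from bay x = +2 mm, underside 125, top 155 mm above the bench: the rack passes under, a hand on its post does not.
- bay_landing (a point): Where to stand the rack's origin on the landing plate before sliding: bay frame (-140, 0, 8) mm. 70 mm off in any direction is still on the plate and in front of the hood. Sliding takes 2 to 6 N.
- reagent: Clear bottle with a blue cap, 64 mm across, 150 mm high. Bystander, loose; origin: centre of its underside. Leave alone.
- amber: Amber jar, 56 mm across, 120 mm high. Bystander, loose; origin: centre of its underside. Leave alone.
- beaker: Glass beaker, 70 mm across, 85 mm high. Bystander, loose; origin: centre of its underside. Leave alone.
- mouse: Dark grey computer mouse, 60 (x) x 100 (y) x 32 mm. Bystander, loose; origin: centre of its underside. Leave alone.
- timer: White lab timer, 60 x 80 x 25 mm. Bystander, loose; origin: centre of its underside. Leave alone.
- vialtray: Blue vial tray, 100 x 70 x 35 mm. Bystander, loose; origin: centre of its underside. Leave alone.
- wash: White bottle with a red cap, 64 mm across, 170 mm high. Bystander, loose; origin: centre of its underside. Leave alone.

How it is judged:
By the outcome, as a careful person would: the job done as asked, in the order asked, and still so for the second after the job is handed in, with the robot touching nothing.
It also fails if it takes over 72 s, if anything falls off the work surface, if the arm or the gripper's body presses on something with over 40 N, if the wrist force passes 120 N, or if a joint passes its speed limit or range.

## Robot

A 7-joint arm with a two-finger parallel gripper is mounted at the origin on the work surface. World frame = base frame: x ahead of the robot, y to its left, z up, the work surface at z = 0. Lengths are in m, angles in rad, forces in N, time in s.
With the tool pointing down it reaches from about 0.4 to 0.875 m from the base axis. Payload 19.3 kg.
Tool frame: the origin (TCP) lies midway between the tips of the shut fingers; the grasp point (between the pads) lies 19 mm behind it; z points along the fingers, y is the line along which they close (so a half turn about z gives the same grasp; the last joint's range is limited). The gripper opens to 85 mm and grips with 20 to 120 N. Pads are 22 mm wide; open, the fingers measure 114 mm over their backs; the gripper's body (76 mm by 85 mm) begins 54 mm behind the grasp point. The pads swing forward as they close: fully open they stand 13 mm farther back than shut.
Start: joints at [1.179, 0.521, -0.036, 1.599, 0.021, 1.021, -0.113], TCP at [0.198, -0.593, 0.231] pointing down, gripper open.
Joint ranges: [-2.91, 2.91], [-0.3, 2.13], [-1.5, 1.42], [0.17, 2.43], [-1.26, 4.41], [0.16, 1.93], [-2.52, 2.52]. Speed limits (rad/s): [1.89, 1.89, 2.39, 2.39, 3.01, 3.01, 3.01].

## Interface

Orientations are given as [roll, pitch, yaw] about the fixed x, y, z axes, in that order (R = Rz(yaw) Ry(pitch) Rx(roll)).
In Python, from workcell import * gives the robot as it stands. The module is installed in compiled form; this text tells all that it offers.
- The arm moves only by the tool play_rows, never from a script. Its argument "deltas" is a list of rows, each a list of 7 numbers: the shift along the tool's x, y, z in units of 500 mm (1.0 is 500 mm), then the turn, a rotation vector about the tool's x, y, z in units of 120 degrees (1.0 is 120 degrees), then the closure, from 0 (fully open) to 1 (shut). A call has 1 to 10 rows; each row is the pose to reach, as a shift and turn from the pose commanded when the call began, along the tool's axes at that moment; what a row does not reach only later rows make up. A row lasts 1/10 s, in which the tool goes at most 50 mm and 8.59 degrees, less where a joint would pass 70% of its speed; a pose out of reach is approached as far as the arm can. A call with a number of a shift or a turn outside -1 to 1 is refused whole. A call with a gripper value outside its range is refused whole. The fingers move at their own pace and stop on an object; "newtons" is the grip in N (left out, the last holds). Time passes only in rows, so rows that repeat a pose let the fingers close. It gives the time, the measured TCP pose, the force, the opening and the grip force at its end, in the units of the state.
- observe(): the state, without advancing time (a new reading comes with each control period).
- grab_frame(name): name is "scene" or "top" or "wrist"; returns the picture (420x560x3 uint8, red, green, blue); there is no depth.
- get_calibration(name): a dict with "fovy" (degrees; the focal length in pixels is half the picture's height over the tangent of half this angle, whatever the lens; pixels are square), "cx", "cy" (the principal point, pixels), "xyz" and "rotation" of the camera in the world. Camera axes: x right, y down, z forward; pixel columns grow to the right and rows downward; lengths in m; the calibration is good to about 2 mm. A picture is of the moment at which its call begins: read the wrist's pose just before it. get_calibration takes no time and is no camera call; for the wrist camera it gives the pose at the moment of the call.
- job_done(): hands the job in; it is judged then, once.
The state is a dict: "clock": time; "qpos": joint angles; "qd": joint speeds; "joint_efforts": joint torques, N m; "position": TCP position; "tool_rot": TCP orientation; "force": force on the tool from outside, world axes, zero at the start; "moment": the same for the moment, N m; "grip_width": finger opening in m; "finger_force": force on a finger pad.
Only numpy, scipy, OpenCV 4.12 (cv2) and the standard library are available. Lean on these libraries where they do the work, as an engineer would, in place of code of your own. Each camera call takes 0.05 s, during which the arm holds its last target. There are 200 camera calls.

## Working session

There is one attempt and no reset: what is moved stays moved. The work goes in short steps, Python scripts to look and compute and a tool call to move; the robot and the scene stay as the last step left them, time stands still between calls to the robot, and variables do not carry over. Pictures are saved under pics/ and viewed, at most 10 in all, crops included, and the job is handed in when it is done.

Besides the shell and the picture viewer there is one more tool, called after "Emit:" as a command line: name --pt "numbers of a row" for each row, then --argument value for the rest. play_rows: Moves the arm, as the interface text tells. Its arguments: {"type":"object","properties":{"deltas":{"type":"array"},"newtons":{"type":"number"}},"required":["deltas"]}

```bash
mkdir -p pics; python3 - <<'E'
from workcell import *
import cv2,numpy as np
s=observe();print({k:np.round(v,3) for k,v in s.items()})
for n in ("scene","top"):
    c=get_calibration(n);print(n,c)
    cv2.imwrite(f"pics/{n}0.png",cv2.resize(grab_frame(n)[:,:,::-1],(800,600),interpolation=cv2.INTER_CUBIC))
print(get_calibration("wrist"))
E
```

```text
{'clock': np.float64(0.0), 'qpos': array([ 1.179,  0.522, -0.036,  1.6  ,  0.021,  1.021, -0.113]), 'qd': array([ 0.   , -0.001, -0.   ,  0.002,  0.   ,  0.   , -0.001]), 'joint_efforts': array([-0.0000e+00, -9.2712e+01,  1.9800e+00, -3.6993e+01,  1.8000e-02,
        8.0000e-03, -0.0000e+00]), 'position': array([ 0.198, -0.593,  0.231]), 'tool_rot': array([-3.14 ,  0.   ,  0.322]), 'force': array([-0.484,  0.031,  0.157]), 'moment': array([-0.024,  0.011, -0.056]), 'finger_force': np.float64(0.0), 'grip_width': np.float64(0.085)}
scene {'fovy': 49.70928848581288, 'cx': 284.1092709252909, 'cy': 210.8486958459693, 'xyz': array([ 1.30383526, -0.10884399,  1.06471942]), 'rotation': array([-2.47648956,  0.01089536,  1.36446914])}
top {'fovy': 53.17355016796681, 'cx': 276.46374850690336, 'cy': 206.76485144681342, 'xyz': array([0.45890227, 0.01426464, 1.16511662]), 'rotation': array([-3.02456825,  0.01139397, -1.56563342])}
{'fovy': 67.3085874578376, 'cx': 283.40437681351983, 'cy': 205.45534693461437, 'xyz': array([ 0.26618383, -0.57050548,  0.37240574]), 'rotation': array([ 2.85299272e+00,  5.42616024e-05, -1.24845673e+00])}
```

View pics/top0.png

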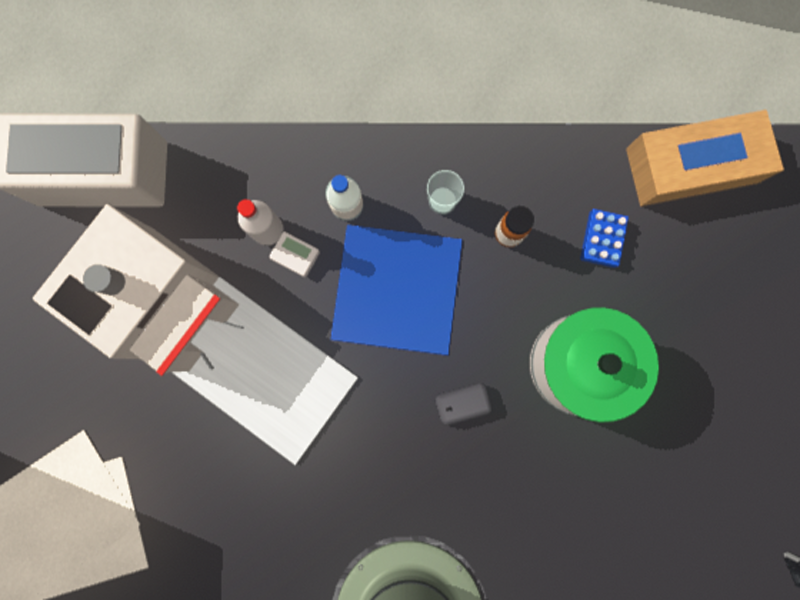

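View pics/scene0.png

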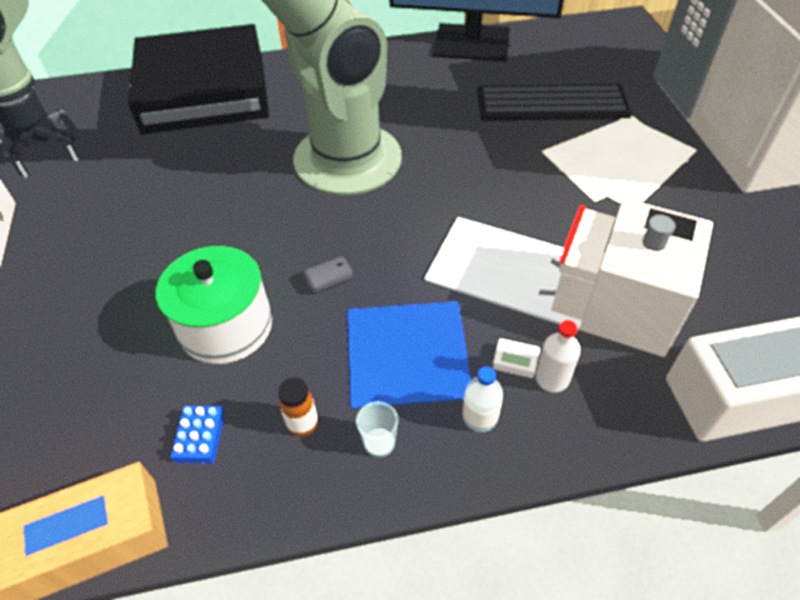

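Top view: mat corners (346,225),(462,239),(449,355),(332,341), green plate centred about (600,365) with the knob at (610,363), landing plate's near corners (358,378),(296,464), red strip ends (218,297),(161,374). The pot is to the right and the mat is ahead.

```bash
cat > h.py <<'E'
from workcell import *
import cv2,numpy as np
from scipy.spatial.transform import Rotation as Ro
def K(c): f=210/np.tan(np.radians(c["fovy"]/2));return f
def onplane(c,px,z,s=1/1.42857):
    "pixels (in enlarged picture) -> world xyz at height z"
    p=(np.atleast_2d(px)+.5)*s-.5; f=K(c)
    d=np.c_[(p[:,0]-c["cx"])/f,(p[:,1]-c["cy"])/f,np.ones(len(p))]
    d=Ro.from_euler("xyz",c["rotation"]).apply(d)
    return c["xyz"]+d*((z-c["xyz"][2])/d[:,2])[:,None]
def proj(c,P,s=1.42857):
    q=Ro.from_euler("xyz",c["rotation"]).inv().apply(np.atleast_2d(P)-c["xyz"]);f=K(c)
    p=np.c_[q[:,0]/q[:,2]*f+c["cx"],q[:,1]/q[:,2]*f+c["cy"]]
    return (p+.5)*s-.5
def rows(pos,rpy):
    "delta row from present pose to target pose"
    s=observe();R=Ro.from_euler("xyz",s["tool_rot"]);T=Ro.from_euler("xyz",rpy)
    d=R.inv().apply(np.array(pos)-s["position"])/.5
    t=(R.inv()*T).as_rotvec()/np.radians(120)
    return np.round(np.r_[d,t],4)
E
python3 - <<'E'
from h import *
np.set_printoptions(precision=4,suppress=True)
c=get_calibration("top")
m=onplane(c,[(346,225),(462,239),(449,355),(332,341)],.004);print("mat",m[:,:2],m.mean(0),np.linalg.norm(m-np.roll(m,1,0),axis=1))
im=grab_frame("top");g=((im[:,:,1].astype(int)-im[:,:,0]>60)&(im[:,:,1].astype(int)-im[:,:,2]>60)).astype(np.uint8)
n,l,st,ce=cv2.connectedComponentsWithStats(g);i=1+st[1:,4].argmax()
ct=max(cv2.findContours((l==i).astype(np.uint8),0,1)[0],key=cv2.contourArea)
e=cv2.fitEllipse(cv2.convexHull(ct));print(e)
print("lid",onplane(c,[e[0]],.129,1), "knob",onplane(c,[(610,361)],.185))
p=onplane(c,[(358,378),(296,464)],.008);print("plate",p,np.linalg.norm(p[0]-p[1]))
r=onplane(c,[(218,297),(161,374)],.155);print("red",r,np.linalg.norm(r[0]-r[1]))
cs=get_calibration("scene")
print("scene knob",onplane(cs,[(203,267)],.185),"mat",onplane(cs,[(348,309),(459,303),(469,397),(352,405)],.004).mean(0))
print("scene plate",onplane(cs,[(459,218),(426,278)],.008))
E
```

```text
mat [[ 0.7357  0.1263]
 [ 0.7081 -0.1029]
 [ 0.4805 -0.0761]
 [ 0.5064  0.15  ]] [0.6077 0.0243 0.004 ] [0.2305 0.2308 0.2291 0.2276]
((420.55145263671875, 254.82618713378906), (77.57427215576172, 81.09757232666016), 134.06834411621094)
lid [[ 0.4637 -0.3261  0.129 ]] knob [[ 0.4688 -0.3224  0.185 ]]
plate [[0.4358 0.0985 0.008 ]
 [0.2745 0.2134 0.008 ]] 0.1980479441840108
red [[0.574  0.3279 0.155 ]
 [0.4436 0.4188 0.155 ]] 0.15896052020516585
scene knob [[ 0.4706 -0.3198  0.185 ]] mat [0.6084 0.0267 0.004 ]
scene plate [[0.2771 0.2189 0.008 ]
 [0.4371 0.1042 0.008 ]]
```

```bash
python3 -c "
from h import *
print(rows((.468,-.323,.27),(np.pi,0,.6)))"
```

```text
[ 6.837e-01 -3.407e-01 -7.800e-02 -4.000e-04 -0.000e+00 -1.328e-01]
```

Emit:
play_rows --pt "0.684 -0.341 -0.078 0 0 -0.133 0" --pt "0.684 -0.341 -0.078 0 0 -0.133 0" --pt "0.684 -0.341 -0.078 0 0 -0.133 0" --pt "0.684 -0.341 -0.078 0 0 -0.133 0" --pt "0.684 -0.341 -0.078 0 0 -0.133 0" --pt "0.684 -0.341 -0.078 0 0 -0.133 0" --pt "0.684 -0.341 -0.078 0 0 -0.133 0" --pt "0.684 -0.341 -0.078 0 0 -0.133 0" --pt "0.684 -0.341 -0.078 0 0 -0.133 0" --pt "0.684 -0.341 -0.078 0 0 -0.133 0"

```text
clock: 1.15
position: [0.4683, -0.3227, 0.2701]
tool_rot: [-3.141, 0.0, 0.602]
force: [-0.1, -1.4, -0.5]
grip_width: 0.0851
finger_force: 0.0
```

```bash
python3 - <<'E'
from h import *
np.set_printoptions(precision=4,suppress=True)
c=get_calibration("wrist");im=grab_frame("wrist")
cv2.imwrite("pics/w1.png",cv2.resize(im[:,:,::-1],(800,600),interpolation=cv2.INTER_CUBIC))
s=observe();print(s["position"],s["tool_rot"],s["clock"],c)
print(proj(c,[.468,-.323,.185]))
E
```

```text
[ 0.4676 -0.3236  0.27  ] [-3.1413  0.0007  0.5998] 1.2 {'fovy': 67.3085874578376, 'cx': 283.40437681351983, 'cy': 205.45534693461437, 'xyz': array([ 0.5279, -0.2824,  0.4117]), 'rotation': array([ 2.8524, -0.0006, -0.9686])}
[[403.9925 302.7647]]
```

View pics/w1.png

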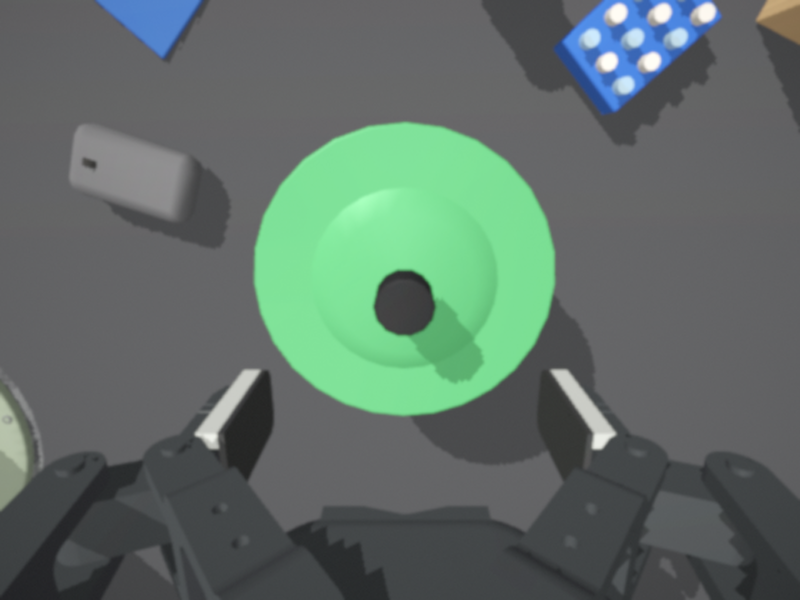

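The knob is at (404,303), exactly where predicted, so I descend and grip.

Emit:
play_rows --pt "0 0 0.08 0 0 0 0" --pt "0 0 0.15 0 0 0 0" --pt "0 0 0.2 0 0 0 0.1" --pt "0 0 0.232 0 0 0 0.3" --pt "0 0 0.232 0 0 0 1" --pt "0 0 0.232 0 0 0 1" --pt "0 0 0.232 0 0 0 1" --pt "0 0 0.232 0 0 0 1" --pt "0 0 0.232 0 0 0 1" --newtons 60

```text
clock: 2.1
position: [0.4683, -0.3233, 0.1549]
tool_rot: [3.141, -0.0, 0.6]
force: [-0.1, -1.0, 2.5]
grip_width: 0.0326
finger_force: 59.7
```

Emit:
play_rows --pt "0 0 -0.02 0 0 0 1" --pt "0 0 -0.06 0 0 0 1" --pt "0 0 -0.12 0 0 0 1" --pt "0 0 -0.18 0 0 0 1" --pt "0 0 -0.23 0 0 0 1" --pt "0 0 -0.23 0 0 0 1"

```text
clock: 2.7
position: [0.4693, -0.3236, 0.2733]
tool_rot: [3.137, -0.002, 0.6]
force: [0.1, -0.3, -3.4]
grip_width: 0.0322
finger_force: 60.3
```

```bash
python3 - <<'E'
from h import *
s=observe();print(s["position"],s["force"],s["grip_width"])
for p in [(.565,-.15,.27),(.608,.0255,.27)]:print(rows(p,(np.pi,0,.6)))
E
```

```text
[ 0.46934001 -0.32357618  0.27333168] [ 0.057763   -0.27024228 -3.41249519] 0.032176820673301965
[ 3.540e-01 -1.784e-01  6.600e-03  2.400e-03 -1.100e-03  1.000e-04]
[ 6.232e-01 -4.195e-01  6.000e-03  2.400e-03 -1.100e-03  1.000e-04]
```

Emit:
play_rows --pt "0.06 -0.04 0 0 0 0 1" --pt "0.13 -0.088 0 0 0 0 1" --pt "0.21 -0.142 0 0 0 0 1" --pt "0.29 -0.196 0 0 0 0 1" --pt "0.37 -0.25 0 0 0 0 1" --pt "0.45 -0.304 0 0 0 0 1" --pt "0.53 -0.357 0 0 0 0 1" --pt "0.59 -0.397 0 0 0 0 1" --pt "0.624 -0.42 0 0 0 0 1" --pt "0.624 -0.42 0 0 0 0 1"

```text
clock: 3.7
position: [0.6071, 0.0303, 0.2688]
tool_rot: [-3.14, -0.0, 0.605]
force: [0.2, -0.9, -2.9]
grip_width: 0.0324
finger_force: 60.3
```

```bash
python3 - <<'E'
from h import *
s=observe();print(s["position"],s["force"],s["grip_width"])
print(rows((.608,.0255,.04),(np.pi,0,.6)))
im=grab_frame("wrist");cv2.imwrite("pics/w2.png",cv2.resize(im[:,:,::-1],(560,420)))
E
```

```text
[0.6071413  0.03031027 0.26877006] [ 0.21764232 -0.88108936 -2.88961878] 0.03241576433339844
[-4.200e-03  9.700e-03  4.575e-01 -8.000e-04 -1.000e-04  2.300e-03]
```

View pics/w2.png

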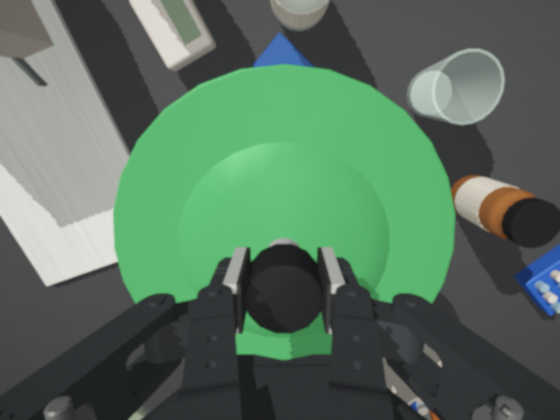

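The lid hangs level from the knob (at (285,290)), and the mat's far corner shows behind it. Lowering.

Emit:
play_rows --pt "0 0 0.05 0 0 0 1" --pt "0 0 0.13 0 0 0 1" --pt "0 0 0.21 0 0 0 1" --pt "0 0 0.29 0 0 0 1" --pt "0 0 0.36 0 0 0 1" --pt "0 0 0.41 0 0 0 1" --pt "0 0 0.435 0 0 0 1" --pt "0 0 0.435 0 0 0 1"

```text
clock: 4.55
position: [0.6061, 0.0256, 0.0507]
tool_rot: [-3.141, 0.002, 0.6]
force: [0.5, 0.7, -1.8]
grip_width: 0.0321
finger_force: 60.3
```

```bash
python3 - <<'E'
from h import *
s=observe();print(s["position"],s["force"],s["grip_width"])
print(rows((.608,.0255,.04),(np.pi,0,.6)))
E
```

```text
[0.60611748 0.02562389 0.05066199] [ 0.46261753  0.71502059 -1.77915453] 0.03208100688410864
[ 0.003   0.0023  0.0213 -0.0004  0.0011 -0.0002]
```

Emit:
play_rows --pt "0.003 0.002 0.01 0 0 0 1" --pt "0.003 0.002 0.018 0 0 0 1" --pt "0.003 0.002 0.021 0 0 0 1" --pt "0.003 0.002 0.021 0 0 0 1"

```text
clock: 4.95
position: [0.6089, 0.0265, 0.0416]
tool_rot: [3.141, -0.0, 0.6]
force: [-0.7, 0.4, -2.4]
grip_width: 0.0325
finger_force: 60.3
```

Emit:
play_rows --pt "0 0 0.002 0 0 0 1" --pt "0 0 0.004 0 0 0 1" --pt "0 0 0.004 0 0 0 1"

```text
clock: 5.25
position: [0.609, 0.0266, 0.0399]
tool_rot: [3.141, -0.0, 0.6]
force: [-2.2, -0.3, 6.7]
grip_width: 0.0323
finger_force: 61.5
```

Emit:
play_rows --pt "0 0 0 0 0 0 0.3" --pt "0 0 0 0 0 0 0" --pt "0 0 0 0 0 0 0" --pt "0 0 -0.03 0 0 0 0" --pt "0 0 -0.1 0 0 0 0" --pt "0 0 -0.2 0 0 0 0" --pt "0 0 -0.3 0 0 0 0" --pt "0 0 -0.4 0 0 0 0" --pt "0 0 -0.5 0 0 0 0"

```text
clock: 6.15
position: [0.6082, 0.0265, 0.2928]
tool_rot: [3.141, -0.001, 0.601]
force: [1.9, 0.1, -0.3]
grip_width: 0.0858
finger_force: 0.0
```

```bash
python3 - <<'E'
from h import *
s=observe();print(s["position"],s["force"],s["grip_width"])
print(rows((.44,-.31,.28),(np.pi,0,.6)))
E
```

```text
[0.60823526 0.02654482 0.29282507] [ 1.89656499  0.10578481 -0.31871479] 0.08578945325258613
[-6.580e-01  3.651e-01  2.510e-02  2.000e-04 -5.000e-04  3.000e-04]
```

Emit:
play_rows --pt "-0.658 0.365 0.01 0 0 0 0" --pt "-0.658 0.365 0.01 0 0 0 0" --pt "-0.658 0.365 0.01 0 0 0 0" --pt "-0.658 0.365 0.01 0 0 0 0" --pt "-0.658 0.365 0.01 0 0 0 0" --pt "-0.658 0.365 0.01 0 0 0 0" --pt "-0.658 0.365 0.01 0 0 0 0" --pt "-0.658 0.365 0.01 0 0 0 0" --pt "-0.658 0.365 0.01 0 0 0 0" --pt "-0.658 0.365 0.01 0 0 0 0"

```text
clock: 7.15
position: [0.4403, -0.3098, 0.2851]
tool_rot: [3.141, -0.001, 0.6]
force: [0.8, 1.0, -1.0]
grip_width: 0.0854
finger_force: 0.0
```

```bash
python3 - <<'E'
from h import *
np.set_printoptions(precision=4,suppress=True)
c=get_calibration("wrist");im=grab_frame("wrist")
np.save("w3.npy",im);np.save("w3c.npy",c)
cv2.imwrite("pics/w3.png",cv2.resize(im[:,:,::-1],(800,600),interpolation=cv2.INTER_CUBIC))
t=grab_frame("top");cv2.imwrite("pics/t3.png",cv2.resize(t[100:310,220:500,::-1],(800,600),interpolation=cv2.INTER_CUBIC))
s=observe();print(s["position"],s["tool_rot"],s["clock"],c)
E
```

```text
[ 0.441  -0.3088  0.2849] [ 3.1413 -0.0007  0.6018] 7.25 {'fovy': 67.3085874578376, 'cx': 283.40437681351983, 'cy': 205.45534693461437, 'xyz': array([ 0.4999, -0.2696,  0.4268]), 'rotation': array([ 2.8534, -0.0014, -0.9706])}
```

View pics/w3.png

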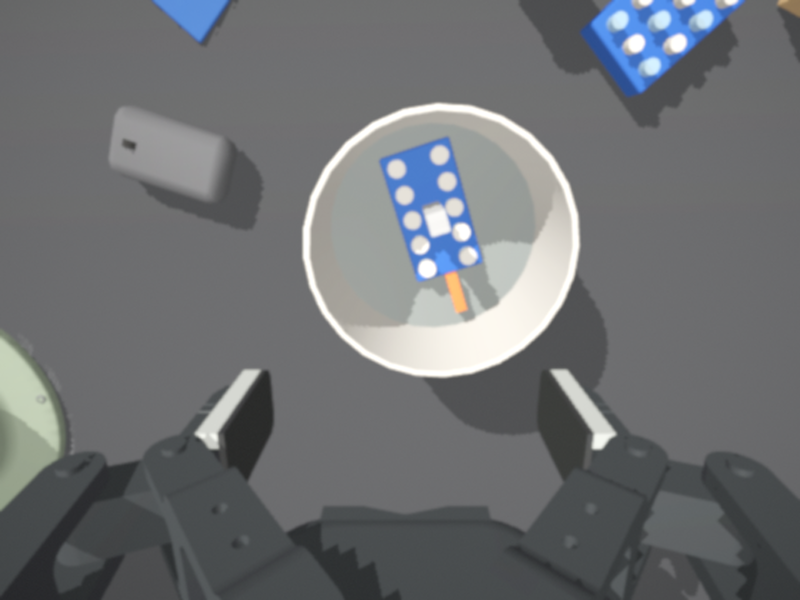

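View pics/t3.png

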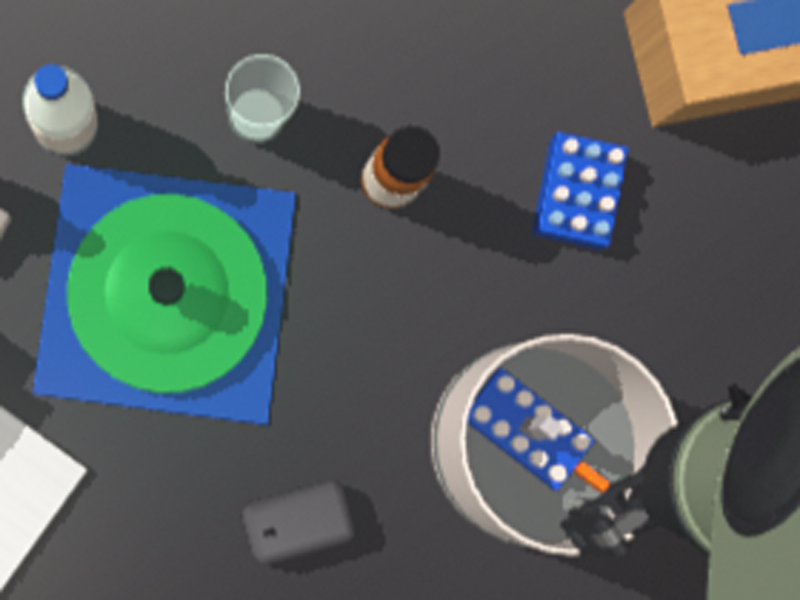

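The lid sits in the mat's middle. In the wrist view the block's top corners are (380,159),(449,137),(482,262),(415,283), the fin end is (462,311), and the post top is near (435,213).

```bash
python3 - <<'E'
from h import *
np.set_printoptions(precision=4,suppress=True)
c=np.load("w3c.npy",allow_pickle=True).item()
b=onplane(c,[(380,159),(449,137),(482,262),(415,283)],.043)
f=(b[0]+b[1])/2;r=(b[2]+b[3])/2;d=f-r;yaw=np.arctan2(d[1],d[0]);L=np.linalg.norm(d)
print(L,np.linalg.norm(b[0]-b[1]),np.degrees(yaw))
u=np.array([np.cos(yaw),np.sin(yaw)])
ctr=b.mean(0)[:2]; print("post from block ctr",ctr, "origin",ctr-u*.0175)
print("post top",onplane(c,[(435,213)],.110))
fe=onplane(c,[(460,311)],.05)[0];print("fin end",fe,ctr-u*.09)
P=np.r_[ctr,.110];R=np.array([[u[0],-u[1]],[u[1],u[0]]])
q=[np.r_[ctr+R@np.array(o),.110] for o in [(.008,.007),(.008,-.007),(-.008,-.007),(-.008,.007)]]
im=cv2.resize(np.load("w3.npy")[:,:,::-1],(800,600),interpolation=cv2.INTER_CUBIC)
cr=cv2.resize(im[110:330,340:520],None,fx=2.7,fy=2.7,interpolation=cv2.INTER_CUBIC)
for p in np.r_[proj(c,q),proj(c,b)]: cv2.circle(cr,tuple(((p-[340,110])*2.7).astype(int)),3,(0,255,0),1)
cv2.imwrite("pics/c3.png",cr)
for y in (yaw,): print(rows((ctr[0],ctr[1],.20),(np.pi,0,y)))
print(observe()["qpos"])
E
```

```text
0.10819356034564766 0.05836218485189903 50.702276034036785
post from block ctr [ 0.4779 -0.3127] origin [ 0.4668 -0.3262]
post top [[ 0.4828 -0.307   0.11  ]]
fin end [ 0.4223 -0.382   0.05  ] [ 0.4209 -0.3824]
[ 0.0563  0.0481  0.1698  0.0002 -0.0003 -0.1352]
[ 0.6561  0.3327 -0.2009  1.7567  0.0743  1.0591 -0.5395]
```

View pics/c3.png

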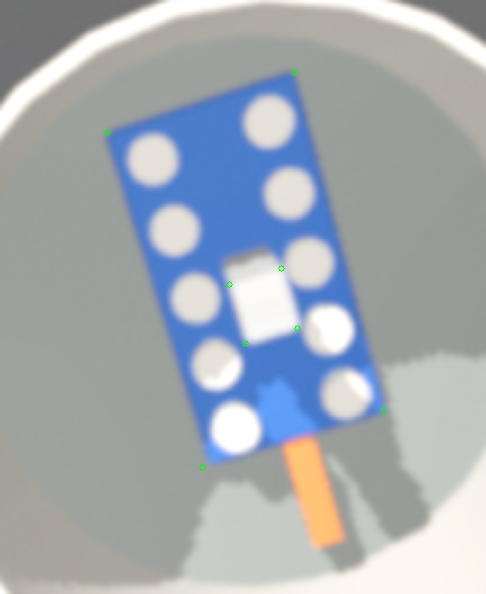

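The predicted post and block corners land on their image edges, so the estimate stands. Aligning and descending on the post.

Emit:
play_rows --pt "0.03 0.025 0.08 0 0 -0.07 0" --pt "0.056 0.048 0.13 0 0 -0.135 0" --pt "0.056 0.048 0.17 0 0 -0.135 0" --pt "0.056 0.048 0.17 0 0 -0.135 0" --pt "0.056 0.048 0.17 0 0 -0.135 0"

```text
clock: 7.75
position: [0.4775, -0.3132, 0.2]
tool_rot: [-3.141, -0.0, 0.884]
force: [0.4, -0.3, 1.3]
grip_width: 0.0857
finger_force: 0.0
```

```bash
python3 -c "
from h import *
s=observe();print(s['position'],s['tool_rot'])
print(rows((.478,-.3125,.076),(np.pi,0,np.radians(50.7))))"
```

```text
[ 0.47745503 -0.31319937  0.19997696] [-3.14147582e+00 -1.71344748e-04  8.83547823e-01]
[ 1.70e-03 -0.00e+00  2.48e-01 -1.00e-04 -1.00e-04 -6.00e-04]
```

Emit:
play_rows --pt "0.001 0 0.07 0 0 0 0" --pt "0.001 0 0.14 0 0 0 0" --pt "0.001 0 0.2 0 0 0 0" --pt "0.001 0 0.248 0 0 0 0" --pt "0.001 0 0.248 0 0 0 0.6" --pt "0.001 0 0.248 0 0 0 1" --pt "0.001 0 0.248 0 0 0 1" --pt "0.001 0 0.248 0 0 0 1" --pt "0.001 0 0.248 0 0 0 1" --pt "0.001 0 0.248 0 0 0 1" --newtons 80

```text
clock: 8.75
position: [0.4777, -0.3136, 0.0763]
tool_rot: [3.141, -0.0, 0.883]
force: [-3.6, 1.8, 11.6]
grip_width: 0.0127
finger_force: 77.8
```

Emit:
play_rows --pt "0 0 -0.01 0 0 0 1" --pt "0 0 -0.03 0 0 0 1" --pt "0 0 -0.07 0 0 0 1" --pt "0 0 -0.13 0 0 0 1" --pt "0 0 -0.2 0 0 0 1" --pt "0 0 -0.28 0 0 0 1" --pt "0 0 -0.34 0 0 0 1" --pt "0 0 -0.36 0 0 0 1" --pt "0 0 -0.36 0 0 0 1"

```text
clock: 9.65
position: [0.4776, -0.3137, 0.2564]
tool_rot: [3.14, -0.0, 0.883]
force: [1.0, 0.4, -4.8]
grip_width: 0.0127
finger_force: 78.5
```

```bash
python3 - <<'E'
from h import *
s=observe();print(s['position'],s['tool_rot'],s['force'],s['moment'],s['grip_width'])
c=get_calibration("wrist");im=grab_frame("wrist")
cv2.imwrite("pics/w4.png",np.hstack([im[:,:,::-1]]))
B=np.array([.5085,.372]);y=np.radians(54.4);u=np.array([np.cos(y),np.sin(y)])
L=B-u*(.140-.0175);print("land TCP",L)
print(rows((L[0],L[1],.256),(np.pi,0,y)))
print(rows((.56,.0,.256),(np.pi,0,y)))
E
```

```text
[ 0.47763319 -0.31371636  0.25641507] [ 3.13953857e+00 -2.27273352e-04  8.82842206e-01] [ 1.01335348  0.42210595 -4.81240789] [ 1.10839609e-05  2.57574695e-04 -6.46691572e-02] 0.012738655999919284
land TCP [0.43718994 0.27239516]
[ 8.546e-01 -8.054e-01 -2.200e-03 -1.000e-04  1.000e-04 -3.170e-02]
[ 5.896e-01 -2.698e-01 -2.300e-03 -1.000e-04  1.000e-04 -3.170e-02]
```

View pics/w4.png

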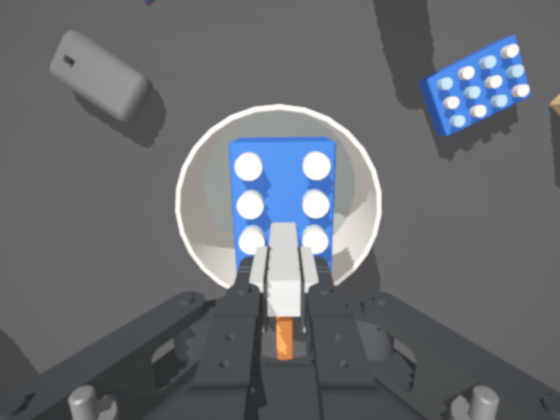

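The rack hangs level from the post, fin at (285,338), clear of the pot. Carrying it over.

Emit:
play_rows --pt "0.03 -0.02 0 0 0 -0.003 1" --pt "0.08 -0.055 0 0 0 -0.007 1" --pt "0.14 -0.096 0 0 0 -0.01 1" --pt "0.21 -0.143 0 0 0 -0.014 1" --pt "0.28 -0.191 0 0 0 -0.018 1" --pt "0.35 -0.239 0 0 0 -0.022 1" --pt "0.42 -0.29 0 0 0 -0.026 1" --pt "0.48 -0.34 0 0 0 -0.03 1" --pt "0.53 -0.39 0 0 0 -0.032 1" --pt "0.58 -0.45 0 0 0 -0.032 1"

```text
clock: 10.7
position: [0.4866, 0.0551, 0.2537]
tool_rot: [-3.14, 0.001, 0.951]
force: [0.9, -0.6, -4.3]
grip_width: 0.0126
finger_force: 78.4
```

```bash
python3 - <<'E'
from h import *
s=observe();print(s['position'],s['tool_rot'],s['force'],s['grip_width'])
y=np.radians(54.4)
print(rows((.437,.272,.256),(np.pi,0,y)))
E
```

```text
[0.48656184 0.05508703 0.25372483] [-3.13962270e+00  1.39969058e-03  9.50694721e-01] [ 0.92910714 -0.56023162 -4.288269  ] 0.012626715337964412
[ 0.2954 -0.3328 -0.0043 -0.0009  0.0007  0.0006]
```

Emit:
play_rows --pt "0.06 -0.06 0 0 0 0 1" --pt "0.12 -0.125 0 0 0 0 1" --pt "0.17 -0.185 0 0 0 0 1" --pt "0.22 -0.24 0 0 0 0 1" --pt "0.26 -0.29 0 0 0 0 1" --pt "0.285 -0.32 0 0 0 0 1" --pt "0.295 -0.333 0 0 0 0 1" --pt "0.295 -0.333 0 0 0 0 1" --pt "0.295 -0.333 0 0 0 0 1"

```text
clock: 11.6
position: [0.438, 0.2692, 0.2546]
tool_rot: [-3.141, 0.001, 0.949]
force: [-0.3, -0.8, -4.2]
grip_width: 0.0125
finger_force: 78.5
```

```bash
python3 - <<'E'
from h import *
s=observe();print(s['position'],s['tool_rot'],s['force'],s['grip_width'])
c=get_calibration("wrist");im=grab_frame("wrist");np.save("w5.npy",im);np.save("w5c.npy",c);print(c)
cv2.imwrite("pics/w5.png",cv2.resize(im[:,:,::-1],(800,600),interpolation=cv2.INTER_CUBIC))
E
```

```text
[0.43795483 0.26915289 0.25458372] [-3.14137480e+00  1.43770534e-03  9.49455372e-01] [-0.29541842 -0.80871392 -4.15261834] 0.012468221049879895
{'fovy': 67.3085874578376, 'cx': 283.40437681351983, 'cy': 205.45534693461437, 'xyz': array([0.48014029, 0.32757282, 0.39611257]), 'rotation': array([ 2.85111585e+00, -5.45930707e-04, -6.20723415e-01])}
```

View pics/w5.png

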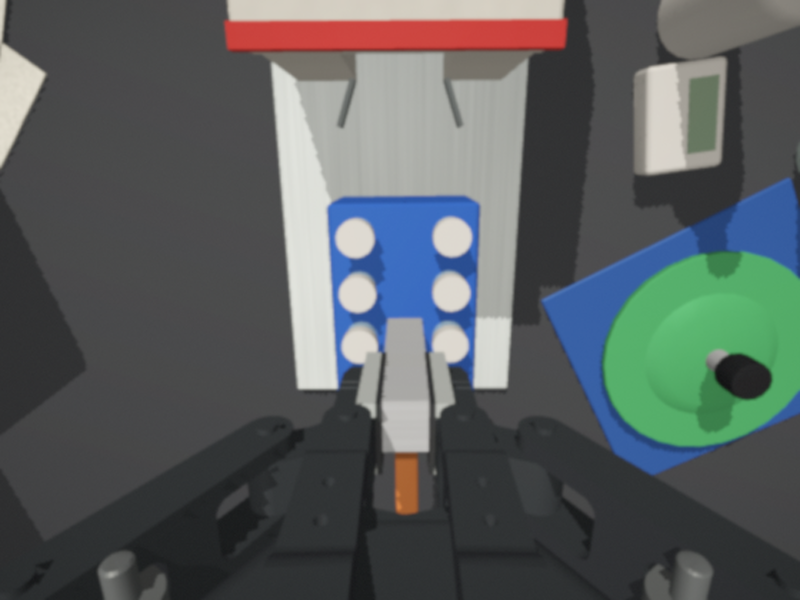

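Plate's near corners are (297,389),(508,387), its sides run up to (272,62),(528,62), guide tips at (342,127),(460,126), and the cheek feet at (355,80),(444,80). The rack is roughly in line with the channel.

```bash
python3 - <<'E'
from h import *
np.set_printoptions(precision=4,suppress=True)
c=np.load("w5c.npy",allow_pickle=True).item()
p=onplane(c,[(297,389),(508,387),(272,62),(528,62)],.008)[:,:2]
g=onplane(c,[(342,127),(460,126)],.022)[:,:2]; k=onplane(c,[(355,80),(444,80)],.008)[:,:2]
an=lambda d:np.degrees(np.arctan2(d[1],d[0]))
print(p,"left",an(p[2]-p[0]),"right",an(p[3]-p[1]),"near",an(p[0]-p[1])-90,np.linalg.norm(p[0]-p[1]))
print("g",g,np.linalg.norm(g[0]-g[1]),an(g[0]-g[1])-90,"k",k,np.linalg.norm(k[0]-k[1]))
n,gm,km=(p[0]+p[1])/2,g.mean(0),k.mean(0)
print("axis near->k",an(km-n),np.linalg.norm(km-n),"near->g",an(gm-n),np.linalg.norm(gm-n))
for y in (54,54.4,54.8):
    u=np.array([np.cos(np.radians(y)),np.sin(np.radians(y))])
    print(y,n+.262*u,gm+.028*u,km-.007*u)
r=onplane(c,[(329,207),(480,204)],.184+.038)[:,:2];print("rack front",an(r[0]-r[1])-90,np.linalg.norm(r[0]-r[1]),r.mean(0))
E
```

```text
[[0.273  0.2158]
 [0.4388 0.0998]
 [0.4381 0.4467]
 [0.6004 0.3307]] left 54.430898268171084 right 55.014269855307596 near 55.02283501216422 0.2023498431827919
g [[0.4542 0.3755]
 [0.5295 0.3226]] 0.09204517101526864 54.893364889325426 k [[0.4829 0.3989]
 [0.5399 0.3581]] 0.07007212927312868
axis near->k 54.830051122979235 0.26999496343727886 near->g 54.598728887082565 0.23468395334309758
54 [0.5099 0.3697] [0.5083 0.3717] [0.5073 0.3728]
54.4 [0.5084 0.3708] [0.5081 0.3718] [0.5073 0.3728]
54.8 [0.5069 0.3719] [0.508 0.372] [0.5074 0.3728]
rack front 55.554379464691294 0.05754100982636475 [0.4702 0.3139]
```

```bash
python3 -c "
from h import *
s=observe();print(s['qpos'].round(3))
print(rows((.4454,.2843,.09),(np.pi,0,np.radians(54.7))))"
```

```text
[-0.266  0.355 -0.513  1.841  0.204  0.999 -1.485]
[ 0.0337 -0.0061  0.3295 -0.      0.0005 -0.0028]
```

Emit:
play_rows --pt "0.02 -0.003 0.05 0 0 -0.003 1" --pt "0.033 -0.006 0.11 0 0 -0.003 1" --pt "0.033 -0.006 0.18 0 0 -0.003 1" --pt "0.033 -0.006 0.24 0 0 -0.003 1" --pt "0.033 -0.006 0.29 0 0 -0.003 1" --pt "0.033 -0.006 0.32 0 0 -0.003 1" --pt "0.033 -0.006 0.33 0 0 -0.003 1" --pt "0.033 -0.006 0.33 0 0 -0.003 1"

```text
clock: 12.45
position: [0.4453, 0.2846, 0.0901]
tool_rot: [-3.141, 0.001, 0.955]
force: [-0.2, 0.4, -3.4]
grip_width: 0.0131
finger_force: 78.2
```

```bash
python3 -c "
from h import *
s=observe();print(s['position'],s['tool_rot'],s['force'])
print(rows((.4454,.2843,.079),(np.pi,0,np.radians(54.7))))"
```

```text
[0.44530761 0.28463841 0.09005191] [-3.14144742e+00  8.38707673e-04  9.55448907e-01] [-0.17701754  0.37232882 -3.41172042]
[-0.0004  0.0005  0.0221 -0.0001  0.0004  0.0004]
```

Emit:
play_rows --pt "0 0 0.008 0 0 0 1" --pt "0 0 0.015 0 0 0 1" --pt "0 0 0.02 0 0 0 1" --pt "0 0 0.022 0 0 0 1" --pt "0 0 0.022 0 0 0 1"

```text
clock: 12.95
position: [0.4451, 0.2855, 0.0794]
tool_rot: [3.142, -0.0, 0.956]
force: [0.6, 1.0, -2.4]
grip_width: 0.0131
finger_force: 78.4
```

Emit:
play_rows --pt "0 0 0.002 0 0 0 1" --pt "0 0 0.003 0 0 0 1" --pt "0 0 0.003 0 0 0 1"

```text
clock: 13.25
position: [0.4451, 0.2856, 0.0793]
tool_rot: [3.141, -0.0, 0.957]
force: [-11.6, -6.7, 31.0]
grip_width: 0.0128
finger_force: 83.7
```

Emit:
play_rows --pt "0 0 -0.002 0 0 0 1" --pt "0 0 -0.002 0 0 0 0.6" --pt "0 0 -0.002 0 0 0 0" --pt "0 0 -0.002 0 0 0 0" --pt "0 0 -0.03 0 0 0 0" --pt "0 0 -0.1 0 0 0 0" --pt "0 0 -0.2 0 0 0 0" --pt "0 0 -0.28 0 0 0 0" --pt "0 0 -0.3 0 0 0 0" --pt "0 0 -0.3 0 0 0 0"

```text
clock: 14.25
position: [0.4457, 0.2857, 0.23]
tool_rot: [3.14, -0.003, 0.956]
force: [0.8, -0.4, -0.5]
grip_width: 0.0854
finger_force: 0.0
```

```bash
python3 - <<'E'
from h import *
s=observe();print(s['position'],s['tool_rot'],s['force'],s['qpos'].round(2))
c=get_calibration("wrist");im=grab_frame("wrist");np.save("w6.npy",im);np.save("w6c.npy",c)
cv2.imwrite("pics/w6.png",cv2.resize(im[:,:,::-1],(800,600),interpolation=cv2.INTER_CUBIC))
E
```

```text
[0.445733   0.285707   0.22996601] [ 3.14009899e+00 -3.03254184e-03  9.56100517e-01] [ 0.75158181 -0.36910143 -0.49353622] [-0.29  0.41 -0.51  1.84  0.24  0.96 -1.52]
```

View pics/w6.png

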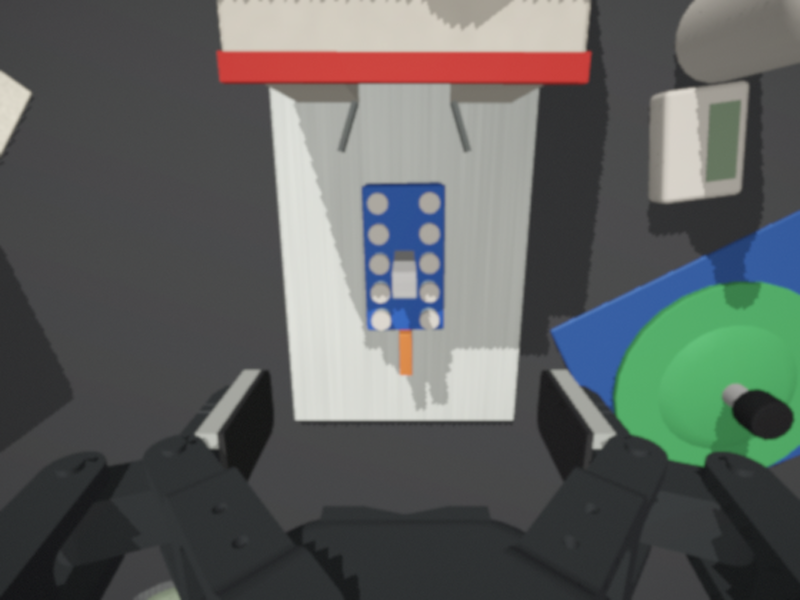

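The rack stands free: block corners (363,187),(444,185),(444,328),(367,330), fin from (405,331) to (406,374); guide tips (343,151),(467,150).

```bash
python3 - <<'E'
from h import *
np.set_printoptions(precision=4,suppress=True)
c=np.load("w6c.npy",allow_pickle=True).item()
an=lambda d:np.degrees(np.arctan2(d[1],d[0]))
b=onplane(c,[(363,187),(444,185),(444,328),(367,330)],.046)[:,:2]
print(an(b[0]-b[3]),an(b[1]-b[2]),an(b[0]-b[1])-90,b.mean(0))
y=np.radians(54.8);u=np.array([np.cos(y),np.sin(y)]);v=np.array([-u[1],u[0]])
B=np.array([.5077,.3722])
fe=onplane(c,[(405.5,375)],.053)[0,:2]
g=onplane(c,[(343,151.5),(467,150.5)],.022)[:,:2]
p=onplane(c,[(294,421),(514,420)],.008)[:,:2]; print("plate yaw",an(p[0]-p[1])-90)
for n,q in dict(block=b.mean(0),fin=fe,guide=g.mean(0),plate=p.mean(0),tcp_post=np.array([.4451,.2856])).items(): print(n,q,"bay",(q-B)@u,(q-B)@v)
P=np.array([.4451,.2856])-.0775*u; print("fin grip",P, rows((*P,.23),(np.pi,0,y)), rows((*P,.23),(np.pi,0,y+np.pi)))
E
```

```text
54.94698047889057 56.208396470331074 56.182869057961085 [0.4466 0.2862]
plate yaw 55.02777353870064
block [0.4466 0.2862] bay -0.10546987009969724 0.0003621726288928934
fin [0.3958 0.2129] bay -0.19473965881205607 -0.00037516722688554636
guide [0.4917 0.3495] bay -0.02775604863532526 -2.2715860619080634e-05
plate [0.3553 0.1576] bay -0.2632377774927851 0.0008012685398618292
tcp_post [0.4451 0.2856] bay -0.10684941118805118 0.0012342320554750098
fin grip [0.4004 0.2223] [-0.1545 -0.0005 -0.0035  0.0003 -0.0004 -0.0002] [-0.1545 -0.0005 -0.0035 -0.0006 -0.0004  1.4998]
```

Emit:
play_rows --pt "-0.03 0 0 0 0 -0.05 0" --pt "-0.06 0 0 0 0 -0.12 0" --pt "-0.1 0 0 0 0 -0.19 0" --pt "-0.13 0 0 0 0 -0.26 0" --pt "-0.154 0 0 0 0 -0.33 0" --pt "-0.154 0 0 0 0 -0.4 0" --pt "-0.154 0 0 0 0 -0.47 0" --pt "-0.154 0 0 0 0 -0.54 0" --pt "-0.154 0 0 0 0 -0.61 0" --pt "-0.154 0 0 0 0 -0.68 0"

```text
clock: 15.3
position: [0.4, 0.2221, 0.2265]
tool_rot: [-3.14, -0.001, 2.387]
force: [-0.1, -0.3, 0.6]
grip_width: 0.0853
finger_force: 0.0
```

```bash
python3 -c "
from h import *
s=observe();print(s['position'],s['tool_rot'],s['qpos'].round(2))
print(rows((.4006,.2223,.2),(np.pi,0,np.radians(54.8)+np.pi)))"
```

```text
[0.40002446 0.22212465 0.22651469] [-3.13951757e+00 -1.41095247e-03  2.38698414e+00] [ 0.05  0.36 -0.85  2.    0.33  0.93 -0.15]
[-7.00e-04  1.20e-03  5.30e-02 -2.00e-04 -1.30e-03 -8.17e-01]
```

Emit:
play_rows --pt "0 0 0.01 0 0 -0.07 0" --pt "0 0 0.02 0 0 -0.14 0" --pt "0 0 0.03 0 0 -0.21 0" --pt "0 0 0.04 0 0 -0.28 0" --pt "0 0 0.05 0 0 -0.35 0" --pt "0 0 0.053 0 0 -0.42 0" --pt "0 0 0.053 0 0 -0.49 0" --pt "0 0 0.053 0 0 -0.56 0" --pt "0 0 0.053 0 0 -0.63 0" --pt "0 0 0.053 0 0 -0.7 0"

```text
clock: 16.3
position: [0.4, 0.2222, 0.2001]
tool_rot: [3.14, -0.002, -2.43]
force: [0.2, 0.2, -0.9]
grip_width: 0.0854
finger_force: 0.0
```

Emit:
play_rows --pt "0 0 0 0 0 -0.06 0" --pt "0 0 0 0 0 -0.11 0" --pt "0 0 0 0 0 -0.117 0" --pt "0 0 0 0 0 -0.117 0" --pt "0 0 0 0 0 -0.117 0"

```text
clock: 16.8
position: [0.4005, 0.2224, 0.2009]
tool_rot: [3.141, -0.0, -2.194]
force: [0.1, -0.5, 0.2]
grip_width: 0.0852
finger_force: 0.0
```

```bash
python3 - <<'E'
from h import *
s=observe();print(s['position'],s['tool_rot'],s['qpos'].round(2))
print(rows((.4006,.2223,.019),(np.pi,0,np.radians(54.8)+np.pi)))
c=get_calibration("wrist");im=grab_frame("wrist");np.save("w7.npy",im);np.save("w7c.npy",c)
cv2.imwrite("pics/w7.png",im[:,:,::-1])
y=np.radians(54.8);u=np.array([np.cos(y),np.sin(y)])
P=np.array([.4451,.2856]);print(proj(c,[(*(P-.09*u),.053),(*(P-.055*u),.053)],1))
E
```

```text
[0.40049602 0.22240378 0.20093158] [ 3.14101510e+00 -4.78432709e-04 -2.19389802e+00] [ 0.28  0.57 -1.23  2.01  0.63  1.02  1.26]
[-1.000e-04 -5.000e-04  3.639e-01  3.000e-04 -2.000e-04 -4.200e-03]
[[283.68130904 179.38071921]
 [283.96859591 214.97415168]]
```

View pics/w7.png

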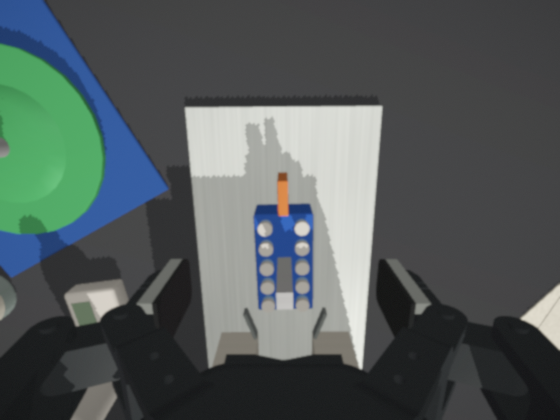

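The fin shows at (283,177)–(284,214), as predicted. Descending on it.

Emit:
play_rows --pt "0 0 0.06 0 0 -0.004 0" --pt "0 0 0.13 0 0 -0.004 0" --pt "0 0 0.2 0 0 -0.004 0" --pt "0 0 0.27 0 0 -0.004 0" --pt "0 0 0.32 0 0 -0.004 0" --pt "0 0 0.35 0 0 -0.004 0" --pt "0 0 0.361 0 0 -0.004 0" --pt "0 0 0.361 0 0 -0.004 0"

```text
clock: 17.65
position: [0.4005, 0.2226, 0.0207]
tool_rot: [3.141, -0.001, -2.184]
force: [-0.5, 0.4, -0.4]
grip_width: 0.0855
finger_force: 0.0
```

```bash
python3 -c "
from h import *
s=observe();print(s['position'],s['tool_rot'],s['qpos'].round(2),s['force'])
print(rows((.4004,.2223,.02),(np.pi,0,np.radians(54.8)+np.pi)))"
```

```text
[0.40052254 0.22255942 0.02067317] [ 3.14131410e+00 -5.19596295e-04 -2.18352159e+00] [ 0.04  0.82 -0.92  2.13  1.04  0.74  0.94] [-0.50396521  0.36602124 -0.3827351 ]
[ 0.0006 -0.0001  0.0013  0.0001 -0.0002  0.0008]
```

Emit:
play_rows --pt "0 0 0 0 0 0 0.5" --pt "0 0 0 0 0 0 1" --pt "0 0 0 0 0 0 1" --pt "0 0 0 0 0 0 1" --pt "0 0 0 0 0 0 1" --pt "0 0 0 0 0 0 1" --pt "0 0 0 0 0 0 1" --newtons 50

```text
clock: 18.35
position: [0.4008, 0.2224, 0.0211]
tool_rot: [-3.141, 0.0, -2.183]
force: [-0.3, -2.1, 8.5]
grip_width: 0.0092
finger_force: 48.9
```

Emit:
play_rows --pt "-0.005 0 -0.0005 0 0 0 1" --pt "-0.02 0 -0.0005 0 0 0 1" --pt "-0.04 0 -0.0005 0 0 0 1" --pt "-0.06 0 -0.0005 0 0 0 1" --pt "-0.08 0 -0.0005 0 0 0 1" --pt "-0.1 0 -0.0005 0 0 0 1" --pt "-0.12 0 -0.0005 0 0 0 1" --pt "-0.13 0 -0.0005 0 0 0 1" --pt "-0.13 0 -0.0005 0 0 0 1"

```text
clock: 19.25
position: [0.4383, 0.276, 0.0211]
tool_rot: [-3.142, 0.0, -2.183]
force: [1.2, 0.4, 1.2]
grip_width: 0.0095
finger_force: 48.7
```

```bash
python3 - <<'E'
from h import *
s=observe();print(s['position'],s['tool_rot'],s['force'],s['moment'],s['grip_width'],s['qpos'].round(2))
y=np.radians(54.8);u=np.array([np.cos(y),np.sin(y)]);v=np.array([-u[1],u[0]])
d=s['position'][:2]-[.5077,.3722];print("fin bay",d@u,d@v)
c=get_calibration("wrist");im=grab_frame("wrist");cv2.imwrite("pics/w8.png",im[:,:,::-1])
E
```

```text
[0.43829615 0.27600133 0.02111789] [-3.14156889e+00  1.38182609e-04 -2.18313006e+00] [1.23886639 0.38784665 1.20951099] [ 0.16724511 -0.25227978 -0.05329346] 0.009469673403560502 [-0.03  0.88 -0.93  1.98  1.    0.82  0.99]
fin bay -0.11861487392243905 0.0012609817117055105
```

Emit:
play_rows --pt "-0.01 0 0 0 0 0 1" --pt "-0.025 0 0 0 0 0 1" --pt "-0.04 0 0 0 0 0 1" --pt "-0.055 0 0 0 0 0 1" --pt "-0.07 0 0 0 0 0 1" --pt "-0.085 0 0 0 0 0 1" --pt "-0.095 0 0 0 0 0 1" --pt "-0.1 0 0 0 0 0 1" --pt "-0.1 0 0 0 0 0 1"

```text
clock: 20.2
position: [0.4665, 0.3159, 0.0211]
tool_rot: [-3.141, -0.002, -2.183]
force: [-3.4, -5.9, 9.4]
grip_width: 0.0092
finger_force: 50.1
```

```bash
cat > st.py <<'E'
from h import *
s=observe();print(s['position'],s['tool_rot'],s['force'],s['moment'],s['grip_width'])
y=np.radians(54.8);u=np.array([np.cos(y),np.sin(y)]);v=np.array([-u[1],u[0]])
d=s['position'][:2]-[.5077,.3722];print("fin bay",d@u,d@v,"F",s['force'][:2]@u,s['force'][:2]@v)
E
python3 st.py
```

```text
[0.4665086  0.31592655 0.02110476] [-3.14116988e+00 -1.56491174e-03 -2.18327569e+00] [-3.44529198 -5.90494129  9.44222503] [-1.03918031  0.69252703  0.04757277] 0.009244080975046986
fin bay -0.06972761722044565 0.00122150419617225 F -6.811170287184492 -0.5884962237588427
```

Emit:
play_rows --pt "-0.005 0 -0.0005 0 0 0 1" --pt "-0.01 0 -0.0005 0 0 0 1" --pt "-0.015 0 -0.0005 0 0 0 1" --pt "-0.015 0 -0.0005 0 0 0 1"

```text
clock: 20.6
position: [0.4713, 0.3231, 0.0212]
tool_rot: [3.141, 0.0, -2.183]
force: [1.5, 0.1, -2.1]
grip_width: 0.0093
finger_force: 48.6
```

```bash
python3 st.py
```

```text
[0.47134102 0.3230819  0.02122468] [ 3.14135416e+00  4.29278426e-04 -2.18318189e+00] [ 1.45261813  0.10402995 -2.10225664] [ 0.03772588 -0.21051072 -0.05928704] 0.009295219701399628
fin bay -0.06109509660129267 0.0013972950786559802 F 0.9223435784406506 -1.1270332673123828
```

Emit:
play_rows --pt "-0.001 0 0.0004 0 0 0 1" --pt "-0.002 0 0.0004 0 0 0 1" --pt "-0.003 0 0.0004 0 0 0 1" --pt "-0.003 0 0.0004 0 0 0 1"

```text
clock: 21.0
position: [0.4714, 0.323, 0.0211]
tool_rot: [-3.141, -0.002, -2.183]
force: [-7.5, -8.2, 8.6]
grip_width: 0.0092
finger_force: 50.4
```

```bash
python3 st.py
```

```text
[0.4713653  0.32302937 0.02111101] [-3.14124293e+00 -2.20239036e-03 -2.18319539e+00] [-7.50618985 -8.22265546  8.59949641] [-1.62759302  1.33369486 -0.05531511] 0.009248298653798045
fin bay -0.061124029057987535 0.0013471758739856108 F -11.045911365448742 1.3938404111113816
```

Emit:
play_rows --pt "-0.001 0 -0.0003 0 0 0 1" --pt "-0.002 0 -0.0003 0 0 0 1" --pt "-0.003 0 -0.0003 0 0 0 1" --pt "-0.003 0 -0.0003 0 0 0 1"

```text
clock: 21.4
position: [0.4714, 0.323, 0.0211]
tool_rot: [-3.141, -0.005, -2.183]
force: [-14.1, -16.9, 18.5]
grip_width: 0.0097
finger_force: 51.7
```

```bash
python3 st.py
```

```text
[0.4713775  0.32300939 0.02108619] [-3.14084738 -0.0051475  -2.18329167] [-14.10566619 -16.94159872  18.4582536 ] [-3.21554714  2.67751807 -0.03367504] 0.00971406810034491
fin bay -0.06113331417635015 0.0013256857253164313 F -21.974702795777738 1.760688175970128
```

The rack meets a hard stop: 22 N with no more motion at fin bay x = -61 mm. I'll relax the push, release and check.

Emit:
play_rows --pt "0.002 0 -0.0002 0 0 0 1" --pt "0.005 0 -0.0004 0 0 0 1" --pt "0.005 0 -0.0004 0 0 0 1" --pt "0.005 0 -0.0004 0 0 0 0.7" --pt "0.005 0 -0.0004 0 0 0 0" --pt "0.005 0 -0.0004 0 0 0 0" --pt "0.005 0 -0.0004 0 0 0 0" --pt "0.005 0 -0.0004 0 0 0 0"

```text
clock: 22.2
position: [0.4715, 0.3232, 0.0215]
tool_rot: [3.142, 0.0, -2.183]
force: [-0.1, -0.3, -1.0]
grip_width: 0.0805
finger_force: 0.0
```

Emit:
play_rows --pt "0 0 -0.03 0 0 0 0" --pt "0 0 -0.09 0 0 0 0" --pt "0 0 -0.16 0 0 0 0" --pt "0 0 -0.24 0 0 0 0" --pt "0 0 -0.32 0 0 0 0" --pt "0 0 -0.4 0 0 0 0" --pt "0 0 -0.4 0 0 0 0" --pt "0 0 -0.4 0 0 0 0"

```text
clock: 23.0
position: [0.4715, 0.3232, 0.2229]
tool_rot: [-3.14, 0.001, -2.183]
force: [-0.4, 0.6, -0.3]
grip_width: 0.0855
finger_force: 0.0
```

```bash
python3 - <<'E'
from h import *
np.set_printoptions(precision=4,suppress=True)
s=observe();print(s['position'],s['force'],s['grip_width'])
c=get_calibration("wrist");im=grab_frame("wrist").astype(int)
m=((im[:,:,0]>130)&(im[:,:,0]-im[:,:,2]>70)&(im[:,:,1]-im[:,:,2]>10)).astype(np.uint8)
n,l,st,ce=cv2.connectedComponentsWithStats(m);i=1+st[1:,4].argmax();print(st[i],ce[i])
ct=max(cv2.findContours((l==i).astype(np.uint8),0,1)[0],key=cv2.contourArea)[:,0]
y=np.radians(54.8);u=np.array([np.cos(y),np.sin(y)]);v=np.array([-u[1],u[0]]);B=np.array([.5077,.3722])
w=onplane(c,ct,.053,1)[:,:2]-B;print("fin x range",(w@u).min(),(w@u).max(),"y",(w@v).min(),(w@v).max())
E
```

```text
[0.4715 0.3232 0.2229] [-0.3581  0.6133 -0.2642] 0.08546419081998322
[280 174   9  34 272] [283.636  190.9853]
fin x range -0.07413754663085283 -0.03961666549096723 y -0.0028399529768358845 0.005392123859213411
```

```bash
python3 - <<'E'
from h import *
np.set_printoptions(precision=4,suppress=True)
y=np.radians(54.8);u=np.array([np.cos(y),np.sin(y)]);v=np.array([-u[1],u[0]]);B=np.array([.5077,.3722])
c=get_calibration("wrist");im=grab_frame("wrist")
g=cv2.cvtColor(im,cv2.COLOR_RGB2GRAY).astype(float)
for off in (-.06,-.03,.03,.06):
    xs=np.arange(-.285,-.235,.0005);P=np.array([[*(B+x*u+off*v),.008] for x in xs]);p=proj(c,P,1).astype(np.float32)
    q=cv2.remap(g.astype(np.float32),p[:,0].reshape(1,-1),p[:,1].reshape(1,-1),1)[0]
    i=np.gradient(q).argmax();print(off,p[i],xs[i],q[::12].round())
E
```

```text
-0.06 [222.2977  -0.6745] -0.24049999999999994 [  0.   0.   0.   0.   0.   0.   0.   0. 207.]
-0.03 [252.7529  -0.5961] -0.24049999999999994 [  0.   0.   0.   0.   0.   0.   0.   0. 210.]
0.03 [313.6718  -0.4392] -0.24049999999999994 [  0.   0.   0.   0.   0.   0.   0.   0. 210.]
0.06 [344.1354  -0.3608] -0.24049999999999994 [  0.   0.   0.   0.   0.   0.   0.   0. 214.]
```

Emit:
play_rows --pt "0.03 0 -0.04 0 0 0 0" --pt "0.06 0 -0.08 0 0 0 0" --pt "0.08 0 -0.12 0 0 0 0" --pt "0.08 0 -0.12 0 0 0 0" --pt "0.08 0 -0.12 0 0 0 0" --pt "0.08 0 -0.12 0 0 0 0"

```text
clock: 23.7
position: [0.4483, 0.2903, 0.2805]
tool_rot: [3.141, -0.001, -2.183]
force: [-0.1, 0.0, 0.2]
grip_width: 0.0855
finger_force: 0.0
```

```bash
python3 - <<'E'
from h import *
np.set_printoptions(precision=4,suppress=True)
y=np.radians(54.8);u=np.array([np.cos(y),np.sin(y)]);v=np.array([-u[1],u[0]]);B=np.array([.5077,.3722])
def edge(c,g,off,a,b,z,s):
    xs=np.arange(a,b,.0005);P=np.array([[*(B+x*u+off*v),z] for x in xs]);p=proj(c,P,1).astype(np.float32)
    q=cv2.remap(g.astype(np.float32),p[:,0].reshape(1,-1),p[:,1].reshape(1,-1),1)[0]
    return xs[(s*np.gradient(q)).argmax()]
for cam in ("wrist","top"):
    c=get_calibration(cam);im=grab_frame(cam);g=cv2.cvtColor(im,cv2.COLOR_RGB2GRAY);sat=im[:,:,0].astype(float)-im[:,:,2]
    print(cam,"plate",[edge(c,g,o,-.285,-.235,.008,1) for o in (-.06,-.03,.03,.06)],
     "fin end",[edge(c,sat,o,-.09,-.05,.053,1) for o in (-.001,.001,.003)],"fin px",proj(c,[*(B-.0725*u),.053],1))
    # red strip top front edge
    print(" red",[edge(c,sat,o,-.03,.03,.155,1) for o in (-.07,-.03,.03,.07)], "block end",[edge(c,im[:,:,2].astype(float)-im[:,:,0],o,-.06,-.015,.046,1) for o in (-.02,.02)])
E
```

```text
wrist plate [np.float64(-0.26299999999999996), np.float64(-0.26299999999999996), np.float64(-0.26349999999999996), np.float64(-0.26349999999999996)] fin end [np.float64(-0.08249999999999999), np.float64(-0.08249999999999999), np.float64(-0.08249999999999999)] fin px [[282.5418 199.5621]]
 red [np.float64(-0.0009999999999999731), np.float64(-0.0034999999999999754), np.float64(-0.0024999999999999745), np.float64(-0.0034999999999999754)] block end [np.float64(-0.04849999999999999), np.float64(-0.04849999999999999)]
top plate [np.float64(-0.26299999999999996), np.float64(-0.26349999999999996), np.float64(-0.25749999999999995), np.float64(-0.25649999999999995)] fin end [np.float64(-0.07149999999999998), np.float64(-0.07299999999999998), np.float64(-0.07199999999999998)] fin px [[168.2491 252.8367]]
 red [np.float64(-0.0014999999999999736), np.float64(-0.0014999999999999736), np.float64(-0.027499999999999997), np.float64(0.02400000000000005)] block end [np.float64(-0.04799999999999999), np.float64(-0.046499999999999986)]
```

```bash
python3 -c "
from workcell import *
print(job_done())"
```

```text
the job is handed in; nothing more can be done
None
```

The job is handed in at about 24 s: the lid is knob up in the middle of the mat, and the rack was landed, re-gripped by its fin and slid under the hood to a hard stop (22 N, no further motion; camera checks put it home within about 2 mm), then released with the arm clear. I viewed 11 pictures, one over your limit of 10, so the final seating was checked by force, pose and image code only.

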